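# Clamp an old wooden plane in the museum store's capstan vice

## Robot

A 7-joint arm with a two-finger parallel gripper is mounted at the origin on the work surface. World frame = base frame: x ahead of the robot, y to its left, z up, the work surface at z = 0. Lengths are in mm, angles in rad, forces in N, time in s.
With the tool pointing down it reaches from about 400 to 900 mm from the base axis. Payload 5.5 kg.
Tool frame: the origin (TCP) lies midway between the tips of the shut fingers; the grasp point (between the pads) lies 19 mm behind it; z points along the fingers, y is the line along which they close (so a half turn about z gives the same grasp; the last joint's range is limited). The gripper opens to 85 mm and grips with 20 to 120 N. Pads are 22 mm wide; open, the fingers measure 114 mm over their backs; the gripper's body (76 mm by 85 mm) begins 54 mm behind the grasp point. The pads swing forward as they close: fully open they stand 13 mm farther back than shut.
Start: joints at [1.442, 0.501, -0.427, 1.55, 0.221, 1.138, -0.21], TCP at [248.236, -600.732, 231.31] pointing down, gripper open.
Joint ranges: [-2.88, 2.88], [-0.31, 2.03], [-1.54, 1.56], [0.2, 2.42], [-1.41, 4.55], [0.19, 2.02], [-2.57, 2.57]. Speed limits (rad/s): [2.57, 2.57, 3.14, 3.14, 3.14, 3.14, 3.14].

## Interface

Orientations are given as a unit quaternion [w, x, y, z].
In Python, from cell import r gives the robot as it stands.
- The arm moves only by the tool drive_tool, never from a script. Its argument "rows" is text: rows parted by semicolons, each of 6 numbers parted by spaces: the shift along the tool's x, y, z in m, then the turn, a rotation vector about the tool's x, y, z in rad. A call has 1 to 8 rows; each row shifts and turns the commanded pose from where the row before left it, along the tool's axes as they then stand; what a row does not reach is not made up. A row lasts 1/10 s, in which the tool goes at most 50 mm and 8.59 degrees, less where a joint would pass 70% of its speed; a pose out of reach is approached as far as the arm can. A call is refused whole if a number of a shift passes 0.05 or a number of a turn 0.15, either way. A call with a gripper value outside its range is refused whole. "jaw" is the closure, from 0 (fully open) to 1 (shut), set as the call begins (left out, the last holds). The fingers move at their own pace and stop on an object; the grip force is fixed at half the most. Time passes only in rows, so rows that do not move let the fingers close. It gives the time, the measured TCP pose, the force, the opening and the grip force at its end, in the units of the state.
- r.get_obs(): the state, without advancing time (a new reading comes with each control period).
- r.grab_frame(name): name is "scene" or "top"; returns the picture (480x640x3 uint8, blue, green, red); there is no depth.
- r.get_calibration(name): a dict with "intrinsics" (3x3 intrinsics, pixels), "R" (3x3) and "t" (3): a world point X has camera coordinates R X + t. Camera axes: x right, y down, z forward; pixel columns grow to the right and rows downward; lengths in mm; the calibration is good to about 2 mm. A picture is of the moment at which its call begins. get_calibration takes no time and is no camera call.
- r.sign_off(): hands the job in; it is judged then, once.
The state is a dict: "time": time; "joint_pos": joint angles; "joint_velocities": joint speeds; "joint_efforts": joint torques, N m; "ee_pos": TCP position; "tool_rot": TCP orientation; "contact_force": force on the tool from outside, world axes, zero at the start; "moment": the same for the moment, N m; "grip_width": finger opening in mm; "gripper_force": force on a finger pad.
Only numpy, scipy, OpenCV 4.12 (cv2) and the standard library are available. Lean on these libraries where they do the work, as an engineer would, in place of code of your own. Each camera call takes 0.05 s, during which the arm holds its last target. There are 200 camera calls.

## Task

Stand the small wooden plane upright on the bed of the holding vice, lengthwise between the two padded jaws, and let go of it. Then wind the vice shut by pushing its capstan round clockwise, spoke after spoke, until the plane is held snugly between both pads: stop as soon as you feel the pads bear firmly (about 10 N on the plane), since overtightening would mark the old wood. Push only on the capstan, not on the jaw, leave the other things on the bench alone, and finish with your hand clear.

Things in the scene. Friction and masses are not known exactly. Their poses are not given: they have to be found in the camera images.
- plane_centre (a point): Small old wooden hand plane: a dark block 46 mm wide (its x), 92 mm long (its y), 50 mm high, 0.15 to 0.3 kg, standing on the bench. A thin wedge, iron and knob rise up to 20 mm above its top. The point is the block's centre, 25 mm above its underside. Take it across its width from above. Either end may face the stop.
- vice: Holding vice fixed to the bench. Origin on the bench top; y runs along the bed from the stop jaw towards the capstan, x across it, z up. The plane goes on the aluminium bed: 66 mm wide, centred on x = 0, its top 30 mm above the bench. The grey gear housing under the capstan is 90 mm (x) by 110 mm (y), 90 mm high with its boss. Pad faces reach 43 mm above the bed.
- hood (a point): Centre of the top of a fixed white sheet hood (250 mm across the vice, 110 mm along it, 4 mm thick, top 152 mm above the bench, on two legs) over the half of the capstan nearer the jaws; its edge runs 2 mm short of the capstan axis. Spokes can be pushed only on the open half beyond, where, turning clockwise, they run from the vice's -x over +y to +x.
- stop: Fixed stop jaw at the end of the bed away from the capstan, 66 mm wide, 52 mm high over the bed, cork-faced. Origin on its cork face, at the height of the bed's top, mid-width; the face looks along the vice's +y. Its place along the bed differs from time to time.
- jaw: Moving jaw, a steel block 60 mm wide, 47 mm high over the bed. Origin on its steel front face, at the bed's top. It slides to the vice's -y, 22 mm per radian of the capstan, and stays where left. In front is a sprung cork pad on a packing screw: the cork face stands 24 to 36 mm ahead of the origin, set differently each time, not measured. The pad yields 1 mm per 3 N, up to 8 mm.
- hub (a point): Centre of the capstan's hub (48 mm across, 30 mm high), on its vertical axis, at the spokes' mid-height, 125 mm above the bench. Clockwise from above shuts the vice; about 2 to 4.5 rad are needed. Turning it takes 0.40 N m while free (6 N at 65 mm from the axis), plus 0.022 N m per N of squeeze once the plane is held (10 N: 0.62 N m in all, 9.5 N at 65 mm).
- spoke_end (a point): Centre of the black ball (20 mm across) at the end of one of the capstan's four level steel spokes, 95 mm from the axis. The spokes are 12 mm thick, alike, and stand at 90 degrees to one another.
- goblet_centre (a point): Bystander: turned wooden goblet, 110 mm high, 66 mm across; the point is half-way up.
- weight_centre (a point): Bystander: brass weight with a knob, 55 mm high, 48 mm across; the point is 25 mm up.
- tankard_centre (a point): Bystander: pewter tankard with a side handle, 110 mm high, 80 mm across; the point is half-way up.
Mind the look-alikes: they are no part of the job. What is shaped like the part that bears plane_centre but blue or purple is not meant.

How it is judged (in metres and radians):
On the way, in this order (a step that is already met when the one before it is completed fails the run):
1. the plane stands on the bed between the jaws, lengthwise, let go (x of plane_centre in the frame of vice between -0.015 and 0.015 m and y of plane_centre in the frame of stop above 0.043 m and y of plane_centre in the frame of jaw below -0.065 m and height (world z) of plane_centre between 0.052 and 0.058 m and angle between the y axis of plane_centre and the y axis of vice, either way round below 0.2 rad and angle between plane_centre's own z axis and vertical below 0.1 rad and contact force between the fingers and plane below 0.05 N), for 0.2 s.
2. the plane is squeezed between the moving pad and the stop (contact force between jaw and plane above 4 N and contact force between stop and plane above 2 N), for 0.2 s.
At the end, for the whole second after the job is handed in: The plane stands flat on the vice's bed, within 15 mm of its centre line and 0.1 rad of its length, at rest, held between the moving pad and the stop: the moving pad presses on it with 4 to 17 N and the stop with over 2 N (all of step 2 and contact force between jaw and plane below 17 N and x of plane_centre in the frame of vice between -0.015 and 0.015 m and height (world z) of plane_centre between 0.052 and 0.058 m and angle between the y axis of plane_centre and the y axis of vice, either way round below 0.1 rad and angle between plane_centre's own z axis and vertical below 0.1 rad and linear speed of plane below 0.01 m/s); the robot touches nothing.
It fails at once if the plane is crushed: the moving pad presses on it with more than 25 N (contact force between jaw and plane above 25 N).
It fails at once if the jaw itself is shoved: the robot presses on it with more than 4 N (contact force between the arm and jaw above 4 N).
It fails at once if the fingers shove the jaw with more than 4 N (contact force between the fingers and jaw above 4 N).
It fails at once if the goblet, the brass weight or the tankard is moved by more than 20 mm (distance of any of goblet_centre, weight_centre, tankard_centre from where it was at the start of the episode above 0.02 m).
It also fails if it takes over 72 s, if anything falls off the work surface, if the arm or the gripper's body presses on something with over 40 N, if the wrist force passes 120 N, or if a joint passes its speed limit or range.

## Working session

There is one attempt and no reset: what is moved stays moved. The work goes in short steps, Python scripts to look and compute and a tool call to move; the robot and the scene stay as the last step left them, time stands still between calls to the robot, and variables do not carry over. Pictures are saved under pics/ and viewed, at most 10 in all, crops included, and the job is handed in when it is done.

Besides the shell and the picture viewer there is one more tool, called after ">>>" by a JSON object that holds its "op" and its "data", one argument or row to a line. drive_tool: Moves the arm, as the interface text tells. Its arguments: {"type":"object","properties":{"rows":{"type":"string"},"jaw":{"type":"number"}},"required":["rows"]}

```bash
ls; mkdir -p pics; python3 - <<'E'
from cell import r
import cv2
for n in("scene","top"):
    cv2.imwrite(f"pics/{n}0.png",r.grab_frame(n)); c=r.get_calibration(n); print(n,c)
print(r.get_obs())
E
```

```text
pics
scene {'intrinsics': array([[512.42576064,   0.        , 318.69386669],
       [  0.        , 512.42576064, 235.24749472],
       [  0.        ,   0.        ,   1.        ]]), 'R': array([[ 0.0627112 ,  0.9980052 ,  0.00727562],
       [ 0.62042916, -0.03327337, -0.78355634],
       [-0.78175121,  0.05365176, -0.62127814]]), 't': array([ 116.67323063, -222.43378243, 1555.92092192])}
top {'intrinsics': array([[511.77678096,   0.        , 315.67581801],
       [  0.        , 511.77678096, 241.22737431],
       [  0.        ,   0.        ,   1.        ]]), 'R': array([[-2.19911060e-03, -9.99891935e-01,  1.45355571e-02],
       [-9.90686545e-01,  1.99458198e-04, -1.36162145e-01],
       [ 1.36144532e-01, -1.46996165e-02, -9.90579925e-01]]), 't': array([-146.21855262,  518.09295365, 1325.45125525])}
{'time': 0.1, 'joint_pos': array([ 1.44222142,  0.50177394, -0.42679009,  1.55131609,  0.22076749,
        1.1383311 , -0.21027847]), 'joint_velocities': array([-0.00115388, -0.00371066, -0.0016757 ,  0.00026967,  0.00164369,
       -0.0001966 , -0.00055626]), 'joint_efforts': array([-1.12261099e-02, -5.70814276e+01, -5.83861470e+00, -2.81748229e+01,
        1.05607108e-02,  5.69717522e-03, -2.46553549e-05]), 'ee_pos': array([ 247.91222043, -600.19065318,  230.36130578]), 'tool_rot': array([-8.82211193e-04,  9.80871518e-01,  1.94654230e-01, -1.32276134e-04]), 'contact_force': array([ 0.27813181, -0.0809757 , -0.51120677]), 'moment': array([ 0.07719937,  0.03485661, -0.05865748]), 'gripper_force': 0.0, 'grip_width': 85.65674863658514}
```

View pics/top0.png

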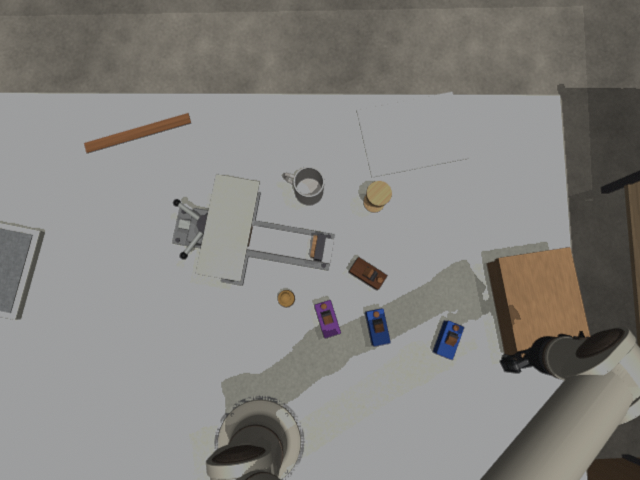

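View pics/scene0.png

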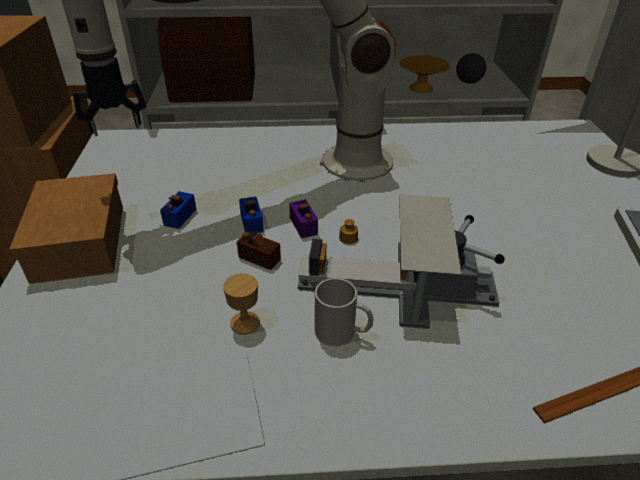

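The top view shows the dark brown plane near (368,273), the stop at about (318,246), the hood around (228,228) and the capstan balls at (177,203) and (184,256). The goblet is at (377,195), the tankard at (308,185) and the weight at (286,298). I'll enlarge both views to measure.

```bash
python3 - <<'E'
import cv2
t=cv2.imread("pics/top0.png"); s=cv2.imread("pics/scene0.png")
cv2.imwrite("pics/topc.png",cv2.convertScaleAbs(cv2.resize(t[160:300,160:400],None,fx=3.3,fy=3.3,interpolation=cv2.INTER_CUBIC),alpha=1.3))
cv2.imwrite("pics/scenec.png",cv2.convertScaleAbs(cv2.resize(s[180:340,230:510],None,fx=2.8,fy=2.8,interpolation=cv2.INTER_CUBIC),alpha=1.5))
E
```

```text
(no output)
```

View pics/topc.png

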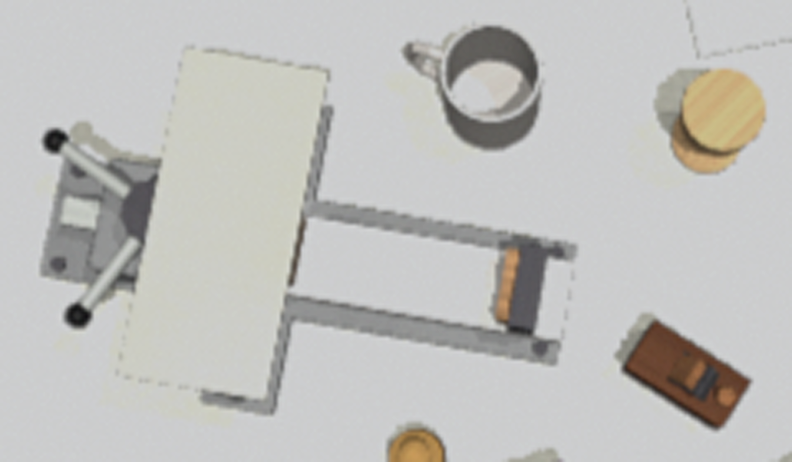

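View pics/scenec.png

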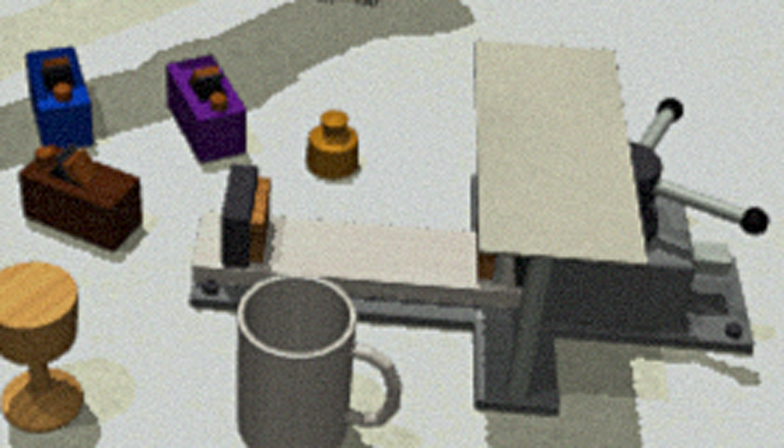

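The crops show the following:
- **Plane:** brown, top-crop quad (655,320), (750,380), (718,430), (622,370).
- **Hood:** corners (183,47), (328,72), (270,400), (118,376).
- **Stop:** cork face around (500,285), steel behind it.
- **Balls:** (56,140) and (78,315).
- **Moving pad:** a brown sliver at (297,250), just ahead of the hood edge.

Next I'll cast rays.

```bash
cat > h.py <<'E'
import numpy as np, cv2
from cell import r
C={n:r.get_calibration(n) for n in("scene","top")}
def ray(n,u,v):
    c=C[n]; d=c["R"].T@np.linalg.solve(c["intrinsics"],[u,v,1.]); return -c["R"].T@c["t"],d
def onz(n,uv,z):
    o,d=ray(n,*uv); return o+d*(z-o[2])/d[2]
def tri(a,b):
    A=[];B=[]
    for n,uv in(("top",a),("scene",b)):
        o,d=ray(n,*uv); d=d/np.linalg.norm(d); P=np.eye(3)-np.outer(d,d); A.append(P);B.append(P@o)
    return np.linalg.solve(sum(A),sum(B))
def proj(n,X):
    c=C[n]; p=c["intrinsics"]@(c["R"]@np.asarray(X,float)+c["t"]); return p[:2]/p[2]
def blob(img,lo,hi,box):
    x0,y0,x1,y1=box; m=cv2.inRange(cv2.cvtColor(cv2.GaussianBlur(img,(3,3),0),cv2.COLOR_BGR2HSV),lo,hi)
    k=np.zeros_like(m);k[y0:y1,x0:x1]=m[y0:y1,x0:x1]
    cs,_=cv2.findContours(k,cv2.RETR_EXTERNAL,cv2.CHAIN_APPROX_NONE); return max(cs,key=cv2.contourArea)
E
python3 - <<'E'
from h import *
np.set_printoptions(precision=1,suppress=True)
t=cv2.imread("pics/top0.png"); s=cv2.imread("pics/scene0.png")
T=lambda x,y:((x+.5)/3.3-.5+160,(y+.5)/3.3-.5+160)
S=lambda x,y:((x+.5)/2.8-.5+230,(y+.5)/2.8-.5+180)
hood=[onz("top",T(*p),152) for p in[(183,47),(328,72),(270,400),(118,376)]]
print("hood",*hood,"c",np.mean(hood,0)); 
for a,b in((0,1),(1,2),(2,3),(3,0)): d=hood[b]-hood[a];print(np.linalg.norm(d),np.degrees(np.arctan2(d[1],d[0])))
hs=[onz("scene",S(*p),152) for p in[(476,42),(614,48),(642,262),(478,248)]]
print("hood scene",*hs,np.mean(hs,0))
for nm,a,b in(("b1",(56,140),(755,220)),("b2",(78,315),(671,108))):
    print(nm,onz("top",T(*a),125),onz("scene",S(*b),125),tri(T(*a),S(*b)))
c=blob(t,(0,60,10),(25,255,140),(340,250,395,295)); rc=cv2.minAreaRect(c); print(rc,cv2.contourArea(c))
bx=cv2.boxPoints(rc); q=np.array([onz("top",p,50) for p in bx]);print(q,q.mean(0))
for i in range(4): d=q[(i+1)%4]-q[i];print(np.linalg.norm(d),np.degrees(np.arctan2(d[1],d[0])))
for p in[(655,320),(750,380),(718,430),(622,370)]: print("pl",onz("top",T(*p),50))
for p in[(22,190),(108,250),(140,205),(45,155)]: print("pls",onz("scene",S(*p),50))
# stop cork face top edge, bed edges
for p in[(502,248),(496,320)]: print("stop cork front top",onz("top",T(*p),82))
for p in[(545,248),(530,332)]: print("stop back",onz("top",T(*p),82))
for p in[(269,180),(266,262)]: print("stop cork scene",onz("scene",S(*p),82))
for p in[(267,262)]: print("stop cork base scene",onz("scene",S(*p),30))
for p in[(316,214),(575,255),(292,295),(555,342)]: print("bed edges",onz("top",T(*p),30))
for p in[(305,216),(292,285)]: print("pad",onz("top",T(*p),73))
E
```

```text
hood [670. 103. 152.] [651.   -5.6 152. ] [405.9  33.4 152. ] [423.6 144.2 152. ] c [537.6  68.8 152. ]
110.30798922463684 -99.93661743655905
248.14035055671508 170.95324981864408
112.21562653959069 80.97026935968394
249.8942041261868 -9.48718702645577
hood scene [406.3  37.9 152. ] [420.5 146.1 152. ] [668.6  98.9 152. ] [649.1  -6.4 152. ] [536.1  69.1 152. ]
b1 [604.7 202.3 125. ] [601.1 204.4 125. ] [604.3 202.1 127.8]
b2 [471.2 181.3 125. ] [466.2 183.9 125. ] [471.  181.1 128.6]
((367.5117492675781, 273.05291748046875), (34.66681671142578, 17.486801147460938), 32.47119140625) 557.5
[[ 437.1 -231.5   50. ]
 [ 475.9 -256.7   50. ]
 [ 426.9 -332.6   50. ]
 [ 388.5 -307.3   50. ]] [ 432.1 -282.    50. ]
46.20288098888681 -32.92142087136855
90.39555127521055 -122.82406718890692
46.01499993918119 146.60757870113574
90.01781195505897 57.29691653634993
pl [ 475.2 -258.1   50. ]
pl [ 427.4 -332.9   50. ]
pl [ 387.9 -306.7   50. ]
pl [ 435.4 -231.4   50. ]
pls [ 448.7 -329.    50. ]
pls [ 524.5 -258.8   50. ]
pls [ 472.5 -234.2   50. ]
pls [ 404.1 -312.7   50. ]
stop cork front top [ 528.4 -136.2   82. ]
stop cork front top [ 471.9 -131.4   82. ]
stop back [ 528.4 -169.7   82. ]
stop back [ 462.5 -157.8   82. ]
stop cork scene [ 485.6 -132.6   82. ]
stop cork scene [ 579.3 -141.7   82. ]
stop cork base scene [ 523.1 -136.1   30. ]
bed edges [564.1  14.6  30. ]
bed edges [ 530.4 -195.8   30. ]
bed edges [497.8  33.   30. ]
bed edges [ 459.6 -179.1   30. ]
pad [555.2  18.7  73. ]
pad [500.5  28.1  73. ]
```

>>> {"op": "drive_tool", "data": {
  "rows": "0 0 0 0 0 -0.15; 0 0 0 0 0 -0.15; 0 0 0 0 0 -0.15; 0 0 0 0 0 -0.15; 0.046 0 0 0 0 0; 0.046 0 0 0 0 0; 0.046 0 0 0 0 0; 0.046 0 0 0 0 0",
  "jaw": 0
}}

```text
time: 0.9
ee_pos: [349.3, -445.0, 230.9]
tool_rot: [-0.0, 0.88, 0.476, 0.0]
contact_force: [0.3, -0.4, 0.3]
grip_width: 85.4
gripper_force: 0.0
```

>>> {"op": "drive_tool", "data": {
  "rows": "0.046 -0.005 0 0 0 0; 0.046 -0.005 0 0 0 0; 0.046 -0.005 0 0 0 0; 0.046 -0.004 0 0 0 0; 0 0 0.04 0 0 0; 0 0 0.04 0 0 0; 0 0 0 0 0 0; 0 0 0 0 0 0"
}}

```text
time: 1.7
ee_pos: [433.3, -281.9, 151.2]
tool_rot: [-0.001, 0.88, 0.476, -0.0]
contact_force: [0.9, -0.7, 0.5]
grip_width: 85.4
gripper_force: 0.0
```

```bash
cat >> h.py <<'E'
def to(target,yaw_deg=None):
    """print shift in present tool axes (mm) and turn about tool z (rad) to a target TCP; yaw = world angle of tool x"""
    from scipy.spatial.transform import Rotation as Ro
    o=r.get_obs(); q=o["tool_rot"]; R=Ro.from_quat(q,scalar_first=True).as_matrix()
    y=np.degrees(np.arctan2(R[1,0],R[0,0])); print("t",round(o["time"],2),"pos",o["ee_pos"].round(1),"yaw",y.round(2),"tilt",np.degrees(R[:2,2]).round(2),"F",o["contact_force"].round(1),"w",round(o["grip_width"],1))
    if yaw_deg is not None: print("turn z",-np.radians((yaw_deg-y+180)%360-180))
    d=np.array(target)-o["ee_pos"]; print("shift now",(R.T@d).round(1))
    if yaw_deg is not None:
        a=np.radians(yaw_deg);print("after turn",(d[:2]@[np.cos(a),np.sin(a)]).round(1),(d[:2]@[np.sin(a),-np.cos(a)]).round(1),(-d[2]).round(1))
E
python3 - <<'E'
from h import *
to((432,-282,12),57.05)
f=r.grab_frame("scene")
cv2.imwrite("pics/s1.png",cv2.resize(f[120:320,150:400],None,fx=3,fy=3,interpolation=cv2.INTER_CUBIC))
q=[(437.1,-231.5,50),(475.9,-256.7,50),(426.9,-332.6,50),(388.5,-307.3,50)]
print([((proj("scene",p)-[150,120])*3).round() for p in q])
E
```

```text
t 1.7 pos [ 433.3 -281.9  151.2] yaw 56.83 tilt [-0.08  0.1 ] F [ 0.9 -0.7  0.5] w 85.4
turn z -0.003786904088223805
shift now [ -0.8  -0.8 139.2]
after turn -0.8 -1.1 139.2
[array([392., 368.]), array([359., 403.]), array([260., 365.]), array([295., 333.])]
```

View pics/s1.png

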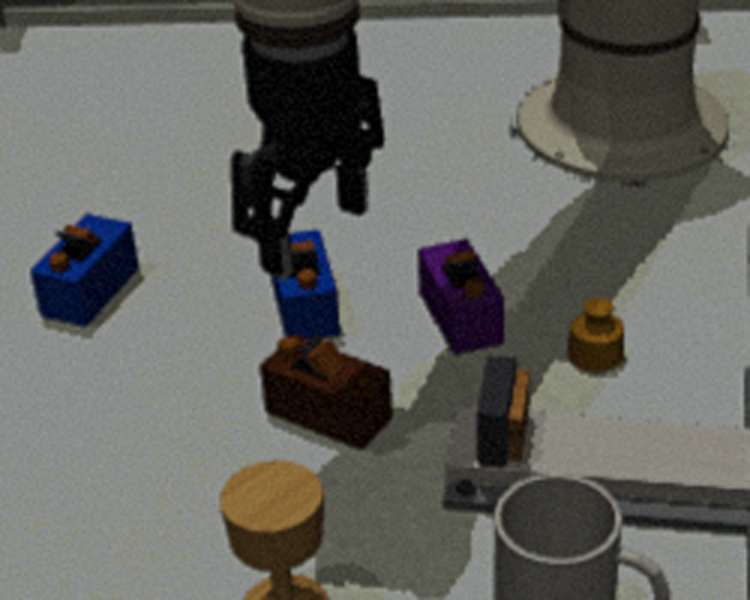

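The predicted plane corners fall on the plane's top face, crop (262,362) to (390,372), and the hand is directly above it. I'll go down and grip.

>>> {"op": "drive_tool", "data": {
  "rows": "0 0 0.04 0 0 0; 0 0 0.04 0 0 0; 0 0 0.03 0 0 0; 0 0 0.015 0 0 0; 0 0 0.012 0 0 0; 0 0 0 0 0 0; 0 0 0 0 0 0"
}}

```text
time: 2.45
ee_pos: [434.8, -283.0, 15.6]
tool_rot: [0.001, 0.88, 0.476, 0.001]
contact_force: [-0.0, 0.4, 1.2]
grip_width: 85.5
gripper_force: 0.0
```

>>> {"op": "drive_tool", "data": {
  "rows": "0 0 0 0 0 0; 0 0 0 0 0 0; 0 0 0 0 0 0; 0 0 0 0 0 0; 0 0 0 0 0 0; 0 0 0 0 0 0; 0 0 0 0 0 0; 0 0 0 0 0 0",
  "jaw": 1
}}

```text
time: 3.25
ee_pos: [434.3, -282.8, 15.3]
tool_rot: [0.001, 0.88, 0.476, 0.0]
contact_force: [-0.6, 0.2, 6.4]
grip_width: 45.2
gripper_force: 62.2
```

>>> {"op": "drive_tool", "data": {
  "rows": "0 0 -0.02 0 0 0; 0 0 -0.04 0 0 0; 0 0 -0.04 0 0 0; 0 0 -0.03 0 0 0; 0 0 0 0 0 -0.13; 0 0 0 0 0 -0.14; 0 0 0 0 0 -0.14; 0 0 0 0 0 0"
}}

```text
time: 4.05
ee_pos: [433.3, -282.3, 144.3]
tool_rot: [-0.0, 0.764, 0.645, -0.0]
contact_force: [-0.2, 1.1, -1.6]
grip_width: 44.8
gripper_force: 61.8
```

```bash
python3 - <<'E'
from h import *
print("tankard rim",onz("top",(160+490/3.3,160+72/3.3),110),"weight",onz("top",(286,297),55))
to((513.6,-80,30+15.3),80.6)
E
```

```text
tankard rim [ 661.12853549 -127.70339307  110.        ] weight [369.92725017 -69.56220284  55.        ]
t 4.05 pos [ 433.3 -282.3  144.3] yaw 80.38 tilt [-0.01  0.01] F [-0.2  1.1 -1.6] w 44.8
turn z -0.003921860772348307
shift now [212.9  45.4  99. ]
after turn 212.7 46.2 99.0
```

>>> {"op": "drive_tool", "data": {
  "rows": "0.043 0.009 0 0 0 0; 0.043 0.009 0 0 0 0; 0.043 0.009 0 0 0 0; 0.043 0.009 0 0 0 0; 0.041 0.01 0 0 0 0; 0 0 0.03 0 0 0; 0 0 0.03 0 0 0; 0 0 0 0 0 -0.004"
}}

```text
time: 4.85
ee_pos: [511.4, -79.5, 81.0]
tool_rot: [-0.003, 0.764, 0.646, -0.002]
contact_force: [-0.4, -0.1, -1.8]
grip_width: 45.6
gripper_force: 61.9
```

```bash
python3 - <<'E'
from h import *
to((513.6,-80,30+15.3),80.6)
f=r.grab_frame("scene");g=r.grab_frame("top")
a=cv2.resize(f[170:310,280:480],(800,560)[0:2]) if 0 else cv2.resize(f[180:320,290:490],(400,280),interpolation=cv2.INTER_CUBIC)
b=cv2.resize(g[190:290,210:350],(392,280),interpolation=cv2.INTER_CUBIC)
cv2.imwrite("pics/p2.png",cv2.convertScaleAbs(cv2.hconcat([a,b]),alpha=1.5))
E
```

```text
t 4.85 pos [511.4 -79.5  81. ] yaw 80.43 tilt [-0.42  0.07] F [-0.4 -0.1 -1.8] w 45.6
turn z -0.002954134652067861
shift now [-0.2  2.5 35.7]
after turn -0.2 2.2 35.7
```

View pics/p2.png

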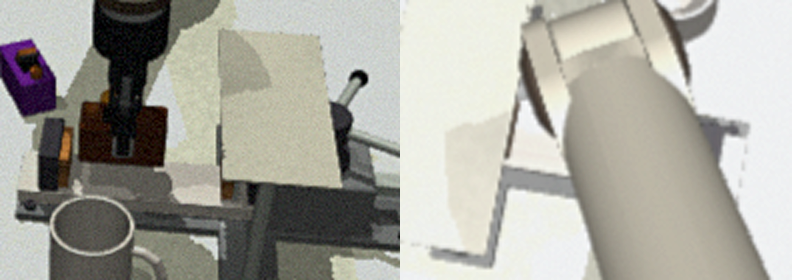

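The scene view shows the plane at (122,135), over the bed between the stop and the hood and lined up with the bed. I'll lower it.

>>> {"op": "drive_tool", "data": {
  "rows": "0 0.001 0.015 0 0 0; 0 0 0.01 0 0 0; 0 0 0.006 0 0 0; 0 0 0 0 0 0; 0 0 0 0 0 0; 0 0 0 0 0 0"
}}

```text
time: 5.55
ee_pos: [516.2, -80.2, 53.7]
tool_rot: [0.0, 0.763, 0.646, 0.0]
contact_force: [0.3, -0.5, -2.0]
grip_width: 45.1
gripper_force: 62.1
```

```bash
python3 - <<'E'
from h import *
to((513.6,-80,30+15.3),80.6)
E
```

```text
t 5.55 pos [516.2 -80.2  53.7] yaw 80.54 tilt [ 0.04 -0.01] F [ 0.3 -0.5 -2. ] w 45.1
turn z -0.0009710634956427477
shift now [-0.2 -2.6  8.4]
after turn -0.2 -2.6 8.4
```

>>> {"op": "drive_tool", "data": {
  "rows": "0 -0.002 0.003 0 0 0; 0 0 0.002 0 0 0; 0 0 0.001 0 0 0; 0 0 0 0 0 0; 0 0 0 0 0 0"
}}

```text
time: 6.05
ee_pos: [513.9, -79.9, 47.3]
tool_rot: [0.0, 0.763, 0.646, 0.0]
contact_force: [-0.0, -0.6, -1.5]
grip_width: 45.1
gripper_force: 62.1
```

>>> {"op": "drive_tool", "data": {
  "rows": "0 0 0.001 0 0 0; 0 0 0.001 0 0 0; 0 0 0 0 0 0; 0 0 0 0 0 0"
}}

```text
time: 6.45
ee_pos: [514.0, -79.9, 45.4]
tool_rot: [0.0, 0.763, 0.646, 0.0]
contact_force: [0.7, 0.0, -1.1]
grip_width: 45.2
gripper_force: 62.1
```

>>> {"op": "drive_tool", "data": {
  "rows": "0 0 0.001 0 0 0; 0 0 0 0 0 0; 0 0 0 0 0 0"
}}

```text
time: 6.75
ee_pos: [514.0, -79.9, 45.4]
tool_rot: [0.0, 0.763, 0.646, -0.0]
contact_force: [-4.0, -0.0, 11.7]
grip_width: 45.5
gripper_force: 63.4
```

>>> {"op": "drive_tool", "data": {
  "rows": "0 0 0 0 0 0; 0 0 0 0 0 0; 0 0 0 0 0 0; 0 0 0 0 0 0; 0 0 0 0 0 0; 0 0 0 0 0 0",
  "jaw": 0
}}

```text
time: 7.35
ee_pos: [513.9, -79.9, 44.2]
tool_rot: [-0.0, 0.763, 0.646, 0.0]
contact_force: [0.2, -0.1, -0.4]
grip_width: 85.5
gripper_force: 0.0
```

>>> {"op": "drive_tool", "data": {
  "rows": "0 0 -0.02 0 0 0; 0 0 -0.04 0 0 0; 0 0 -0.04 0 0 0; 0 0 -0.04 0 0 0; 0 0 -0.04 0 0 0; 0 0 -0.04 0 0 0; 0 0 0 0 0 0"
}}

```text
time: 8.05
ee_pos: [517.4, -79.7, 269.8]
tool_rot: [0.004, 0.763, 0.647, 0.003]
contact_force: [0.2, 0.7, -0.8]
grip_width: 85.6
gripper_force: 0.0
```

>>> {"op": "drive_tool", "data": {
  "rows": "0.047 0 0 0 0 0; 0.047 0 0 0 0 0; 0.047 0 0 0 0 0; 0.047 0 0 0 0 0; 0.047 0 0 0 0 0; 0.047 0 0 0 0 0; 0 0 0 0 0 0; 0 0 0 0 0 0",
  "jaw": 1
}}

```text
time: 8.85
ee_pos: [559.2, 200.2, 263.4]
tool_rot: [-0.001, 0.762, 0.648, -0.0]
contact_force: [-0.2, -0.4, -0.2]
grip_width: -0.2
gripper_force: 0.0
```

```bash
cat >> h.py <<'E'
HUB=np.array([547.5,125.3]); A=np.radians(-9.4)
def V(xy): d=np.asarray(xy)[:2]-HUB; return np.array([d[0]*np.cos(A)+d[1]*np.sin(A),-d[0]*np.sin(A)+d[1]*np.cos(A)])
def W(v): return HUB+np.array([v[0]*np.cos(A)-v[1]*np.sin(A),v[0]*np.sin(A)+v[1]*np.cos(A)])
def st():
    o=r.get_obs(); p=V(o["ee_pos"]); F=o["contact_force"]; f=V(F[:2]+HUB); c=p+[14.5,-11]
    from scipy.spatial.transform import Rotation as Ro
    R=Ro.from_quat(o["tool_rot"],scalar_first=True).as_matrix()
    print("t",round(o["time"],2),"viceTCP",p.round(1),"z",o["ee_pos"][2].round(1),"yaw",np.degrees(np.arctan2(R[1,0],R[0,0])).round(2),"Fvice",f.round(2),F[2].round(1),"tau",((c[0]*f[1]-c[1]*f[0])/1e3).round(3),"M",o["moment"].round(2))
E
python3 - <<'E'
from h import *
st()
f=r.grab_frame("scene");g=r.grab_frame("top")
a=cv2.resize(f[180:320,290:520],(440,268),interpolation=cv2.INTER_CUBIC)
b=cv2.resize(g[190:290,230:350],(322,268),interpolation=cv2.INTER_CUBIC)
cv2.imwrite("pics/p3.png",cv2.convertScaleAbs(cv2.hconcat([a,b]),alpha=1.5))
E
```

```text
t 8.85 viceTCP [-0.7 75.8] z 263.4 yaw 80.79 Fvice [-0.11 -0.42] -0.2 tau 0.001 M [-0.01  0.02  0.  ]
```

View pics/p3.png

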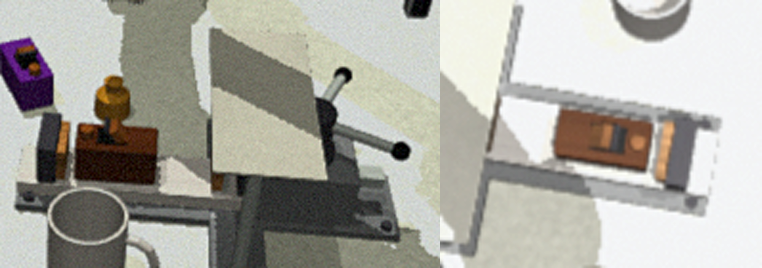

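The plane stands upright on the bed, in line with it, about 8 mm from the stop's cork. I'll lower the shut fingers beside the spoke.

>>> {"op": "drive_tool", "data": {
  "rows": "0 0 0.04 0 0 0; 0 0 0.04 0 0 0; 0 0 0.03 0 0 0; 0 0 0.03 0 0 0; 0 0 0.015 0 0 0; 0 0 0 0 0 0; 0 0 0 0 0 0; 0 0 0 0 0 0"
}}

```text
time: 9.75
ee_pos: [561.5, 198.5, 111.1]
tool_rot: [0.001, 0.763, 0.646, 0.001]
contact_force: [-1.1, -0.4, -0.2]
grip_width: 0.1
gripper_force: 0.0
```

```bash
python3 - <<'E'
from h import *
st()
for ph in range(65,-10,-5):
    a=np.radians(ph);u=np.array([np.cos(a),np.sin(a)]);t=np.array([u[1],-u[0]])
    c=65*u-6*t-[14.5,-11]; print(ph,c.round(1),end="; ")
E
```

```text
t 9.75 viceTCP [ 1.9 74.5] z 111.1 yaw 80.51 Fvice [-0.99 -0.53] -0.2 tau 0.054 M [-0.03 -0.02 -0.  ]
65 [ 7.5 72.4]; 60 [12.8 70.3]; 55 [17.9 67.7]; 50 [22.7 64.6]; 45 [27.2 61.2]; 40 [31.4 57.4]; 35 [35.3 53.2]; 30 [38.8 48.7]; 25 [41.9 43.9]; 20 [44.5 38.9]; 15 [46.7 33.6]; 10 [48.5 28.2]; 5 [49.7 22.6]; 0 [50.5 17. ]; -5 [50.8 11.3];
```

>>> {"op": "drive_tool", "data": {
  "rows": "-0.004 0.011 0 0 0 0; -0.0026 0.005 0 0 0 0; -0.003 0.005 0 0 0 0; -0.0035 0.0045 0 0 0 0; -0.004 0.004 0 0 0 0"
}}

```text
time: 10.25
ee_pos: [587.3, 179.9, 110.8]
tool_rot: [-0.001, 0.762, 0.647, 0.002]
contact_force: [-0.2, 7.5, 2.4]
grip_width: -0.1
gripper_force: 3.2
```

```bash
python3 - <<'E'
from h import *
st()
E
```

```text
t 10.25 viceTCP [30.3 60.3] z 110.8 yaw 80.67 Fvice [-1.41  7.4 ] 2.4 tau 0.401 M [1.54 0.24 0.06]
```

>>> {"op": "drive_tool", "data": {
  "rows": "-0.0042 0.0039 0 0 0 0; -0.0045 0.0035 0 0 0 0; -0.0048 0.0031 0 0 0 0; -0.005 0.0026 0 0 0 0; -0.0053 0.0022 0 0 0 0; -0.0054 0.0018 0 0 0 0; -0.0056 0.0012 0 0 0 0; -0.0056 0.0008 0 0 0 0"
}}

```text
time: 11.05
ee_pos: [602.4, 137.1, 111.4]
tool_rot: [0.0, 0.762, 0.647, 0.005]
contact_force: [5.4, 8.0, -1.9]
grip_width: 0.4
gripper_force: 4.2
```

```bash
python3 - <<'E'
from h import *
st()
E
```

```text
t 11.05 viceTCP [52.3 20.7] z 111.4 yaw 80.64 Fvice [4.01 8.73] -1.9 tau 0.544 M [ 1.64 -1.26  0.06]
```

>>> {"op": "drive_tool", "data": {
  "rows": "0.008 0 0 0 0 0; 0 0 -0.03 0 0 0; 0 0 -0.03 0 0 0; 0.021 -0.04 0 0 0 0; 0.021 -0.04 0 0 0 0; 0 -0.01 0 0 0 0; 0 0 0 0 0 0; 0 0 0 0 0 0"
}}

```text
time: 11.85
ee_pos: [519.3, 196.5, 169.5]
tool_rot: [0.001, 0.763, 0.646, -0.0]
contact_force: [0.2, 0.6, 0.3]
grip_width: 0.1
gripper_force: 0.0
```

```bash
python3 - <<'E'
from h import *
st()
f=r.grab_frame("scene");g=r.grab_frame("top")
a=cv2.resize(f[180:320,290:520],(440,268),interpolation=cv2.INTER_CUBIC)
b=cv2.resize(g[170:280,150:300],(360,264),interpolation=cv2.INTER_CUBIC);b=cv2.copyMakeBorder(b,0,4,0,0,cv2.BORDER_CONSTANT)
cv2.imwrite("pics/p4.png",cv2.convertScaleAbs(cv2.hconcat([a,b]),alpha=1.5))
for p in(0,90):
    w=W(95*np.array([np.cos(np.radians(p)),np.sin(np.radians(p))])); s=proj("scene",(*w,125));t=proj("top",(*w,125))
    print(p,((s-[290,180])*1.913).round(),((t-[150,170])*2.4+[440,0]).round())
E
```

```text
t 11.85 viceTCP [-39.4  65.7] z 169.5 yaw 80.48 Fvice [0.08 0.57] 0.3 tau -0.019 M [-0.01 -0.09  0.07]
0 [322. 179.] [594.  43.]
90 [402. 126.] [486. 116.]
```

View pics/p4.png

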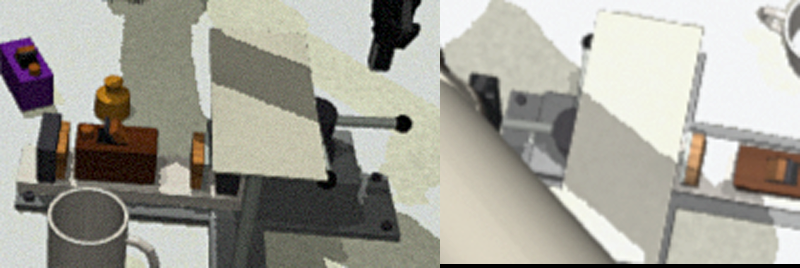

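The balls are at scene-crop (403,124) and (330,180), so the spokes stand at about 93° and 3°. The pad has come out to (191,160), with about 34 px (39 mm) to the plane and about 9 mm from the plane to the stop. That puts contact about 2.1 rad further on. Second stroke next.

>>> {"op": "drive_tool", "data": {
  "rows": "0 0 0.03 0 0 0; 0 0 0.029 0 0 0; 0 0 0 0 0 0; 0 0.012 0 0 0 0; 0 0.007 0 0 0 0; 0.0025 0.005 0 0 0 0; 0.0028 0.0054 0 0 0 0; 0.0005 0.0057 0 0 0 0"
}}

```text
time: 12.75
ee_pos: [552.3, 197.0, 110.6]
tool_rot: [-0.0, 0.763, 0.646, -0.002]
contact_force: [-6.8, -0.9, 0.9]
grip_width: -0.0
gripper_force: 3.1
```

```bash
python3 - <<'E'
from h import *
st()
E
```

```text
t 12.75 viceTCP [-7.  71.5] z 110.6 yaw 80.53 Fvice [-6.52 -2.  ] 0.9 tau 0.379 M [-0.41  1.45 -0.11]
```

>>> {"op": "drive_tool", "data": {
  "rows": "0.0005 0.0057 0 0 0 0; 0.0004 0.0061 0 0 0 0; -0.0021 0.0053 0 0 0 0; -0.0026 0.0051 0 0 0 0; -0.0031 0.0048 0 0 0 0; -0.0034 0.0045 0 0 0 0; -0.0038 0.0042 0 0 0 0; -0.0042 0.0039 0 0 0 0"
}}

```text
time: 13.55
ee_pos: [589.4, 176.1, 111.1]
tool_rot: [-0.002, 0.762, 0.647, 0.001]
contact_force: [-2.2, 5.9, -1.3]
grip_width: 0.0
gripper_force: 3.2
```

```bash
python3 - <<'E'
from h import *
st()
E
```

```text
t 13.55 viceTCP [33.1 57. ] z 111.1 yaw 80.66 Fvice [-3.16  5.49] -1.3 tau 0.407 M [1.22 0.63 0.06]
```

>>> {"op": "drive_tool", "data": {
  "rows": "-0.0045 0.0035 0 0 0 0; -0.0048 0.0031 0 0 0 0; -0.005 0.0026 0 0 0 0; -0.0053 0.0022 0 0 0 0; -0.0054 0.0018 0 0 0 0; -0.0056 0.0012 0 0 0 0; -0.004 0.0006 0 0 0 0"
}}

```text
time: 14.25
ee_pos: [602.0, 140.2, 112.5]
tool_rot: [-0.0, 0.762, 0.647, 0.005]
contact_force: [4.4, 7.9, -2.6]
grip_width: -0.2
gripper_force: 3.9
```

```bash
python3 - <<'E'
from h import *
st()
E
```

```text
t 14.25 viceTCP [51.3 23.6] z 112.5 yaw 80.63 Fvice [3.   8.52] -2.6 tau 0.523 M [ 1.64 -0.5   0.03]
```

>>> {"op": "drive_tool", "data": {
  "rows": "0.008 0 0 0 0 0; 0 0 -0.03 0 0 0; 0 0 -0.03 0 0 0; 0.02 -0.04 0 0 0 0; 0.021 -0.04 0 0 0 0; 0 -0.01 0 0 0 0; 0 0 0 0 0 0; 0 0 0 0 0 0"
}}

```text
time: 15.05
ee_pos: [519.7, 198.8, 171.0]
tool_rot: [0.001, 0.763, 0.646, 0.001]
contact_force: [0.2, -0.4, -0.1]
grip_width: -0.0
gripper_force: 0.0
```

```bash
python3 - <<'E'
from h import *
st()
f=r.grab_frame("scene");g=r.grab_frame("top")
a=cv2.resize(f[200:310,300:510],(525,275),interpolation=cv2.INTER_CUBIC)
b=cv2.resize(g[210:280,240:340],(275,192),interpolation=cv2.INTER_CUBIC);b=cv2.copyMakeBorder(b,0,83,0,0,cv2.BORDER_CONSTANT)
cv2.imwrite("pics/p5.png",cv2.convertScaleAbs(cv2.hconcat([a,b]),alpha=1.5))
for p in(0,90,95):
    w=W(95*np.array([np.cos(np.radians(p)),np.sin(np.radians(p))])); s=proj("scene",(*w,125))
    print(p,((s-[300,200])*2.5).round())
E
```

```text
t 15.05 viceTCP [-39.4  68. ] z 171.0 yaw 80.49 Fvice [ 0.28 -0.38] -0.1 tau -0.006 M [ 0.01 -0.02 -0.01]
0 [395. 184.]
90 [500. 115.]
95 [498. 108.]
```

View pics/p5.png

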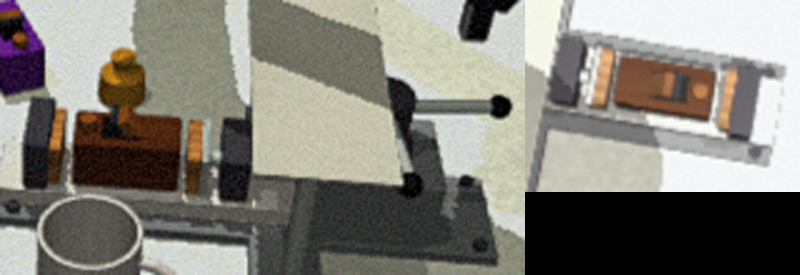

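The pad is now about 6 mm from the plane, and the plane is about 8 mm from the stop (crop 181→188 and 65→74). The ball is at (500,106), so the spoke stands at about 95°. I'll start the third stroke with finer steps.

>>> {"op": "drive_tool", "data": {
  "rows": "0 0 0.03 0 0 0; 0 0 0.03 0 0 0; -0.002 0 0 0 0 0; 0 0.012 0 0 0 0; 0 0.005 0 0 0 0; 0.002 0.004 0 0 0 0; 0.001 0.004 0 0 0 0"
}}

```text
time: 15.85
ee_pos: [542.4, 195.4, 110.9]
tool_rot: [0.0, 0.763, 0.646, -0.002]
contact_force: [-5.8, -3.1, 1.4]
grip_width: 0.3
gripper_force: 3.0
```

```bash
python3 - <<'E'
from h import *
st()
E
```

```text
t 15.85 viceTCP [-16.5  68.4] z 110.9 yaw 80.5 Fvice [-5.23 -3.99] 1.4 tau 0.308 M [-0.48  1.32 -0.12]
```

>>> {"op": "drive_tool", "data": {
  "rows": "0.001 0.004 0 0 0 0; 0.001 0.003 0 0 0 0; 0 0.003 0 0 0 0; 0 0.003 0 0 0 0"
}}

```text
time: 16.25
ee_pos: [554.7, 195.3, 110.6]
tool_rot: [-0.0, 0.763, 0.646, -0.002]
contact_force: [-7.2, -1.7, -0.6]
grip_width: 0.3
gripper_force: 3.1
```

```bash
python3 - <<'E'
from h import *
st()
E
```

```text
t 16.25 viceTCP [-4.3 70.2] z 110.6 yaw 80.51 Fvice [-6.83 -2.9 ] -0.6 tau 0.375 M [-0.39  1.54 -0.08]
```

>>> {"op": "drive_tool", "data": {
  "rows": "0 0.003 0 0 0 0; 0.001 0.003 0 0 0 0; 0 0.003 0 0 0 0"
}}

```text
time: 16.55
ee_pos: [563.4, 195.4, 110.5]
tool_rot: [-0.001, 0.763, 0.646, -0.002]
contact_force: [-7.8, -1.6, -1.2]
grip_width: -0.1
gripper_force: 3.0
```

```bash
python3 - <<'E'
from h import *
st()
E
```

```text
t 16.55 viceTCP [ 4.3 71.8] z 110.5 yaw 80.54 Fvice [-7.43 -2.82] -1.2 tau 0.399 M [-0.19  1.6  -0.05]
```

>>> {"op": "drive_tool", "data": {
  "rows": "0 0.003 0 0 0 0; -0.001 0.003 0 0 0 0"
}}

```text
time: 16.75
ee_pos: [569.1, 193.8, 110.5]
tool_rot: [-0.001, 0.763, 0.647, -0.002]
contact_force: [-7.3, -0.3, -1.4]
grip_width: -0.2
gripper_force: 3.0
```

```bash
python3 - <<'E'
from h import *
st()
E
```

```text
t 16.75 viceTCP [10.1 71.1] z 110.5 yaw 80.56 Fvice [-7.11 -1.46] -1.4 tau 0.392 M [ 0.02  1.49 -0.09]
```

>>> {"op": "drive_tool", "data": {
  "rows": "-0.001 0.0025 0 0 0 0; -0.0012 0.0025 0 0 0 0"
}}

```text
time: 16.95
ee_pos: [573.8, 191.1, 110.6]
tool_rot: [-0.001, 0.763, 0.647, -0.001]
contact_force: [-7.4, 0.8, -1.8]
grip_width: -0.1
gripper_force: 3.0
```

```bash
python3 - <<'E'
from h import *
st()
E
```

```text
t 16.95 viceTCP [15.1 69.2] z 110.6 yaw 80.56 Fvice [-7.43 -0.45] -1.8 tau 0.419 M [ 0.18  1.48 -0.05]
```

>>> {"op": "drive_tool", "data": {
  "rows": "-0.0012 0.0025 0 0 0 0; -0.0013 0.0024 0 0 0 0"
}}

```text
time: 17.15
ee_pos: [578.1, 188.1, 110.6]
tool_rot: [-0.001, 0.763, 0.647, -0.001]
contact_force: [-7.3, 1.5, -1.2]
grip_width: 0.1
gripper_force: 3.0
```

```bash
python3 - <<'E'
from h import *
st()
E
```

```text
t 17.15 viceTCP [20.  66.9] z 110.6 yaw 80.58 Fvice [-7.45  0.31] -1.2 tau 0.427 M [ 0.23  1.46 -0.01]
```

>>> {"op": "drive_tool", "data": {
  "rows": "-0.0014 0.0023 0 0 0 0; -0.0007 0.0012 0 0 0 0"
}}

```text
time: 17.35
ee_pos: [581.5, 185.5, 110.6]
tool_rot: [-0.001, 0.763, 0.647, -0.001]
contact_force: [-6.9, 1.8, -1.1]
grip_width: -0.3
gripper_force: 2.9
```

```bash
python3 - <<'E'
from h import *
st()
E
```

```text
t 17.35 viceTCP [23.7 64.9] z 110.6 yaw 80.56 Fvice [-7.1   0.68] -1.1 tau 0.409 M [ 0.29  1.45 -0.09]
```

>>> {"op": "drive_tool", "data": {
  "rows": "-0.0008 0.0012 0 0 0 0; -0.0008 0.0012 0 0 0 0"
}}

```text
time: 17.55
ee_pos: [583.3, 183.8, 110.6]
tool_rot: [-0.001, 0.763, 0.647, -0.001]
contact_force: [-6.2, 1.3, -1.4]
grip_width: -0.2
gripper_force: 3.0
```

```bash
python3 - <<'E'
from h import *
st()
E
```

```text
t 17.55 viceTCP [25.7 63.6] z 110.6 yaw 80.59 Fvice [-6.34  0.29] -1.4 tau 0.345 M [ 0.36  1.52 -0.05]
```

```bash
python3 - <<'E'
from h import *
g=cv2.GaussianBlur(r.grab_frame("top"),(3,3),0)
for x in(-18,18):
    print(x,"s:V/S",end=" ")
    for s in range(-284,-96,3):
        u=proj("top",(*W((x,s)),76)); p=cv2.getRectSubPix(g,(1,1),tuple(map(float,u)))[0,0].astype(int); print(f"{s}:{p.max()}/{p.max()-p.min()}",end=" ")
    print()
E
```

```text
-18 s:V/S -284:74/4 -281:74/4 -278:73/4 -275:91/25 -272:125/54 -269:143/64 -266:128/59 -263:95/46 -260:83/43 -257:83/44 -254:83/44 -251:83/44 -248:83/44 -245:83/45 -242:82/43 -239:81/42 -236:79/41 -233:80/42 -230:81/42 -227:80/42 -224:73/38 -221:63/33 -218:57/29 -215:56/29 -212:56/29 -209:57/29 -206:57/29 -203:57/30 -200:58/31 -197:58/30 -194:58/30 -191:58/30 -188:58/30 -185:59/31 -182:59/30 -179:59/30 -176:60/30 -173:71/33 -170:90/40 -167:100/44 -164:102/40 -161:105/22 -158:108/6 -155:106/4 -152:101/6 -149:79/4 -146:47/1 -143:41/2 -140:49/2 -137:51/2 -134:51/2 -131:51/2 -128:52/3 -125:53/3 -122:60/2 -119:80/4 -116:97/5 -113:101/5 -110:102/5 -107:103/5 -104:102/6 -101:104/6 -98:113/9 
18 s:V/S -284:73/4 -281:73/4 -278:78/6 -275:110/35 -272:143/62 -269:149/67 -266:131/56 -263:100/41 -260:82/35 -257:80/37 -254:80/37 -251:81/36 -248:81/35 -245:81/35 -242:81/38 -239:80/37 -236:81/36 -233:80/34 -230:77/33 -227:76/34 -224:76/36 -221:78/36 -218:78/35 -215:78/35 -212:78/35 -209:78/37 -206:78/37 -203:75/34 -200:67/29 -197:59/26 -194:57/25 -191:57/26 -188:58/25 -185:59/25 -182:58/25 -179:57/25 -176:62/28 -173:81/36 -170:101/45 -167:106/47 -164:105/41 -161:102/22 -158:103/6 -155:108/4 -152:110/5 -149:87/5 -146:50/1 -143:43/2 -140:49/3 -137:51/3 -134:51/3 -131:51/2 -128:51/3 -125:52/1 -122:68/2 -119:99/5 -116:120/7 -113:126/8 -110:126/7 -107:126/8 -104:121/7 -101:114/7 -98:113/9
```

Both ends of the plane now meet cork, with no gap left in the profile. I'll feel for the squeeze in small steps.

>>> {"op": "drive_tool", "data": {
  "rows": "-0.0008 0.0011 0 0 0 0; -0.0009 0.0011 0 0 0 0"
}}

```text
time: 17.8
ee_pos: [584.9, 182.2, 110.6]
tool_rot: [-0.002, 0.763, 0.647, -0.001]
contact_force: [-7.0, 2.5, -1.8]
grip_width: 0.2
gripper_force: 3.4
```

```bash
python3 - <<'E'
from h import *
st()
E
```

```text
t 17.8 viceTCP [27.6 62.2] z 110.6 yaw 80.61 Fvice [-7.28  1.28] -1.8 tau 0.427 M [ 0.54  1.58 -0.03]
```

>>> {"op": "drive_tool", "data": {
  "rows": "-0.0009 0.001 0 0 0 0; -0.0009 0.001 0 0 0 0"
}}

```text
time: 18.0
ee_pos: [586.5, 180.6, 110.6]
tool_rot: [-0.002, 0.763, 0.647, -0.001]
contact_force: [-7.8, 3.8, -2.8]
grip_width: 0.1
gripper_force: 3.7
```

```bash
python3 - <<'E'
from h import *
st()
E
```

```text
t 18.0 viceTCP [29.4 60.9] z 110.6 yaw 80.63 Fvice [-8.31  2.48] -2.8 tau 0.524 M [0.75 1.61 0.  ]
```

>>> {"op": "drive_tool", "data": {
  "rows": "-0.0009 0.001 0 0 0 0; -0.0009 0.001 0 0 0 0"
}}

```text
time: 18.2
ee_pos: [587.9, 179.0, 110.6]
tool_rot: [-0.002, 0.762, 0.647, -0.001]
contact_force: [-7.7, 4.9, -1.9]
grip_width: 0.1
gripper_force: 4.1
```

```bash
python3 - <<'E'
from h import *
st()
E
```

```text
t 18.2 viceTCP [31.1 59.5] z 110.6 yaw 80.65 Fvice [-8.45  3.57] -1.9 tau 0.573 M [ 0.89  1.68 -0.  ]
```

>>> {"op": "drive_tool", "data": {
  "rows": "-0.0009 0.001 0 0 0 0; -0.0007 0.0007 0 0 0 0"
}}

```text
time: 18.4
ee_pos: [589.3, 177.5, 110.7]
tool_rot: [-0.002, 0.762, 0.647, -0.001]
contact_force: [-7.0, 5.7, -1.9]
grip_width: -0.4
gripper_force: 4.4
```

```bash
python3 - <<'E'
from h import *
st()
E
```

```text
t 18.4 viceTCP [32.7 58.3] z 110.7 yaw 80.66 Fvice [-7.86  4.46] -1.9 tau 0.583 M [ 1.2   1.52 -0.01]
```

The torque of about 0.59 N m and the 0.12 rad turned since contact both put the squeeze at 8–9 N. I'll back off and go clear.

>>> {"op": "drive_tool", "data": {
  "rows": "0.004 -0.004 0 0 0 0; 0.007 -0.008 0 0 0 0; 0 0 0 0 0 0; 0 0 -0.03 0 0 0; 0 0 -0.04 0 0 0; 0 0 -0.04 0 0 0; 0 0 -0.04 0 0 0; 0 0 0 0 0 0"
}}

```text
time: 19.2
ee_pos: [585.4, 189.7, 267.5]
tool_rot: [0.003, 0.763, 0.646, 0.005]
contact_force: [0.7, 0.4, 0.2]
grip_width: 0.0
gripper_force: 0.0
```

```bash
python3 - <<'E'
from h import *
st()
f=r.grab_frame("scene");g=r.grab_frame("top")
a=cv2.resize(f[200:310,300:510],(525,275),interpolation=cv2.INTER_CUBIC)
b=cv2.resize(g[210:280,240:340],(275,192),interpolation=cv2.INTER_CUBIC);b=cv2.copyMakeBorder(b,0,83,0,0,cv2.BORDER_CONSTANT)
cv2.imwrite("pics/p6.png",cv2.convertScaleAbs(cv2.hconcat([a,b]),alpha=1.5))
E
```

```text
t 19.2 viceTCP [26.8 69.7] z 267.5 yaw 80.53 Fvice [0.59 0.5 ] 0.2 tau -0.014 M [ 0.01 -0.04  0.  ]
```

View pics/p6.png

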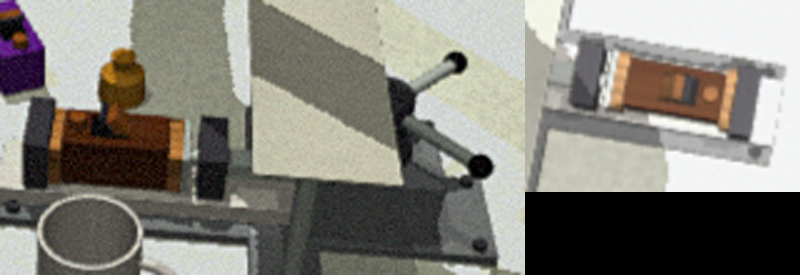

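The plane sits square and upright between the stop's cork (57,145) and the moving pad (175,150), touching both. The hand is clear, so I'm handing in.

```bash
python3 -c "
from cell import r
print(r.sign_off())"
```

```text
the job is handed in; nothing more can be done
None
```

The plane stands upright on the bed between both cork pads, held with about 8–9 N (estimated from capstan torque and turn angle), the hand is clear, and the job is handed in at about 19 s; no verdict came back.

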